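Index the parts carousel and set out the vial of screws

TASK

Turn the parts carousel until the pocket that holds the glass vial of screws faces the robot at the pick mark, and leave it standing there untouched for a moment. Then take the vial out of that pocket and stand it upright in the empty compartment of the job tray, next to the loudspeaker it belongs to.

Things in the scene. Friction and masses are not known exactly. Their poses are not given: they have to be found in the camera images.
- vial: Glass vial of screws: a plain straight beige cylinder with a flat black cap, 24 mm in diameter (cap 20 mm, from 64 mm up), 78 mm tall, about 30 g. Origin at the centre of its underside, z up along it. It stands loose in one of the carousel's five pockets; the others hold a dropper bottle with a pointed black top (27 mm wide, also 78 mm tall), two small copper wire spools; one is empty.
- carousel: Round grey-painted plate, 230 mm in diameter, that turns both ways about its upright axis with light friction (0.06 N m) and stays where left. Origin on the axis, 10 mm above the bench; plate top 19 mm above the bench. Its five pockets are grey cups, 33.5 mm inside, rim 32 mm above the plate, floor 3 mm above it (29 mm deep), 80 mm from the axis, 72 degrees apart. What stands in them ends 100 mm above the bench.
- handle (a point): Middle of the black grip bar on the carousel's centre post: on the turning axis, 133 mm above the bench. The bar is 44 mm long (this frame's x axis), 16 mm thick (y axis) and 30 mm high (z up), and turns with the carousel; the post below it is 16 mm thick. At the start the vial's pocket is 55 to 90 degrees to one side or the other of the pick mark.
- pick_mark (a point): Pick place on the fixed base, which does not turn: the point 80 mm from the axis and 22 mm above the bench, at the height of the pocket floors, where the centre of the vial's pocket must come. A dark tongue with a steel diamond-shaped stud (12 mm high, 134 mm from the axis) sticks out from under the plate towards the robot and marks that direction, which is this frame's -x axis; z up.
- tray_empty (a point): Centre of the floor (3 mm above the bench) of the empty compartment of the job tray, a flat steel tray fixed to the bench, 104 x 203 mm, 14 mm high, 3 mm walls. A divider parts it into two compartments, each 98 mm (this frame's x axis) by 97 mm (y axis); a loose loudspeaker (78 mm wide, 25 mm high) lies in the other one, 100 mm away along -y. z up.

How it is judged:
By the outcome, as a careful person would: the job done as asked, in the order asked, and still so for the second after the job is handed in, with the robot touching nothing.
It also fails if it takes over 53 s, if anything falls off the work surface, if the arm or the gripper's body presses on something with over 40 N, if the wrist force passes 120 N, or if a joint passes its speed limit or range.

ROBOT

A 6-joint arm with a two-finger parallel gripper is mounted at the origin on the work surface; the furniture and walls round the work are solid. World frame = base frame: x ahead of the robot, y to its left, z up, the work surface at z = 0. Lengths are in m, angles in rad, forces in N, time in s.
With the tool pointing down it reaches from about 0.35 to 0.775 m from the base axis. Payload 7.3 kg.
Tool frame: the origin (TCP) lies on the centre line of the jaws, within the pads' length; the fingertips stand 17 mm ahead of it and the grasp point (between the pads) lies 2 mm behind it (robot.tip_extent is the distance from the TCP to the fingertips, in m); z points along the fingers, y is the line along which they close (so a half turn about z gives the same grasp; the last joint's range is limited). The gripper opens to 92 mm and grips with 3 to 60 N. Pads are 19 mm wide; open, the fingers measure 130 mm over their backs; the gripper's body (75 mm by 190 mm) begins 47 mm behind the grasp point.
Start: joints at [0.977, 0.342, 1.524, -0, 1.275, -0.146], TCP at [0.227, 0.473, 0.244] pointing down, gripper open.
Joint ranges: [-2.53, 2.53], [-0.77, 2.02], [0.04, 2.7], [-1, 4.14], [0.28, 2.66], [-3.11, 3.11]. Speed limits (rad/s): [2.57, 2.57, 3.14, 3.14, 3.14, 3.14].

INTERFACE

Orientations are given as [roll, pitch, yaw] about the fixed x, y, z axes, in that order (R = Rz(yaw) Ry(pitch) Rx(roll)).
In Python, from cell import robot gives the robot as it stands.
- The arm moves only by the tool step_arm, never from a script. Its argument "motion" is a list of rows, each a list of 2 entries, a list of its own where there are three numbers: the shift along the tool's x, y, z in units of 60 mm (1.0 is 60 mm), then the turn about the tool's z in rad. In form: [[[x, y, z], spin], ...]. A call has 1 to 10 rows; each row is the pose to reach, as a shift and turn from the pose commanded when the call began, along the tool's axes at that moment; what a row does not reach only later rows make up. A row lasts 1/8 s, in which the tool goes at most 62.5 mm and 10.7 degrees, less where a joint would pass 70% of its speed; a pose out of reach is approached as far as the arm can. A call with a gripper value outside its range is refused whole. "hand" is the closure in counts, from 0 (fully open) to 255 (shut), set as the call begins (left out, the last holds). The fingers move at their own pace and stop on an object; "squeeze" is the grip in N (left out, the last holds). Time passes only in rows, so rows that repeat a pose let the fingers close. It gives the time, the measured TCP pose, the force, the opening and the grip force at its end, in the units of the state.
- robot.observe(): the state, without advancing time (a new reading comes with each control period).
- robot.read_camera(name): name is "side" or "top" or "wrist"; returns a dict with "pixels" (480x640x3 uint8, red, green, blue), "intrinsics" (3x3 intrinsics, pixels), "xyz" and "rotation" of the camera in the world; the wrist camera has in their place "T_tool_cam" (4x4, takes a point from camera to tool coordinates, whose origin is the TCP and whose axes are the flange's). Camera axes: x right, y up, looking along -z (the intrinsics and any distortion apply to the point x, -y, -z); pixel columns grow to the right and rows downward; lengths in m; the calibration is good to about 2 mm. A picture is of the moment at which its call begins: read the wrist's pose just before it. There is no depth.
- robot.hand_in(): hands the job in; it is judged then, once.
The state is a dict: "time": time; "qpos": joint angles; "qvel": joint speeds; "joint_efforts": joint torques, N m; "tool_pos": TCP position; "tool_rot": TCP orientation; "contact_force": force on the tool from outside, world axes, zero at the start; "torque": the same for the moment, N m; "opening": finger opening in m; "grip_force": force on a finger pad.
Only numpy, scipy, OpenCV 4.12 (cv2) and the standard library are available. Lean on these libraries where they do the work, as an engineer would, in place of code of your own. Each camera call takes 0.05 s, during which the arm holds its last target. There are 200 camera calls.

## Working session

There is one attempt and no reset: what is moved stays moved. The work goes in short steps, Python scripts to look and compute and a tool call to move; the robot and the scene stay as the last step left them, time stands still between calls to the robot, and variables do not carry over. Pictures are saved under pics/ and viewed, at most 10 in all, crops included, and the job is handed in when it is done.

Besides the shell and the picture viewer there is one more tool, called by a JSON object that holds its "op" and its "data", one argument or row to a line. step_arm: Moves the arm, as the interface text tells. Its arguments: {"type":"object","properties":{"motion":{"type":"array"},"hand":{"type":"number"},"squeeze":{"type":"number"}},"required":["motion"]}

```bash
mkdir -p pics; ls; cat > h.py <<'E'
import numpy as np, cv2
from cell import robot
def shot(n,f=None):
    s=robot.observe(); c=robot.read_camera(n)
    if f: cv2.imwrite('pics/'+f,c['pixels'][:,:,::-1])
    return s,c
def ray(c,u,v):
    K=np.array(c['intrinsics']); d=np.linalg.inv(K)@[u,v,1]; d=np.array([d[0],-d[1],-d[2]])
    return np.array(c['xyz']),np.array(c['rotation'])@d
def at(c,u,v,z):
    o,d=ray(c,u,v); return o+d*(z-o[2])/d[2]
E
python3 - <<'E'
from h import *
for n in('top','side'):
    s,c=shot(n,n+'0.png'); print(n,{k:np.round(v,3).tolist() for k,v in c.items() if k!='pixels'})
print(s)
E
```

```text
pics
top {'intrinsics': [[479.333, 0.0, 317.179], [0.0, 479.333, 240.724], [0.0, 0.0, 1.0]], 'xyz': [0.352, 0.093, 0.98], 'rotation': [0.106, 0.012, -1.583]}
side {'intrinsics': [[516.702, 0.0, 323.757], [0.0, 516.702, 237.423], [0.0, 0.0, 1.0]], 'xyz': [0.113, 0.918, 0.606], 'rotation': [1.045, 0.013, -2.765]}
{'time': 0.05, 'qpos': array([ 9.76993571e-01,  3.42709318e-01,  1.52500565e+00, -2.03176499e-05,
        1.27539244e+00, -1.45988617e-01]), 'qvel': array([ 0.00160236, -0.00272396, -0.00373735, -0.00031627,  0.00037245,
        0.00098493]), 'joint_efforts': array([ 1.54947240e-03, -4.32419121e+01, -2.44996583e+01,  7.20734918e-02,
        5.24086284e-02, -6.66384085e-05]), 'tool_pos': array([0.22709044, 0.47292768, 0.24305587]), 'tool_rot': array([-3.14009119e+00, -2.01130046e-04,  2.69378429e+00]), 'contact_force': array([-1.08697978,  0.58634847,  0.32979748]), 'torque': array([-0.01128319,  0.05194577,  0.02572227]), 'grip_force': 0.0, 'opening': 0.09221701302044125}
```

View pics/top0.png

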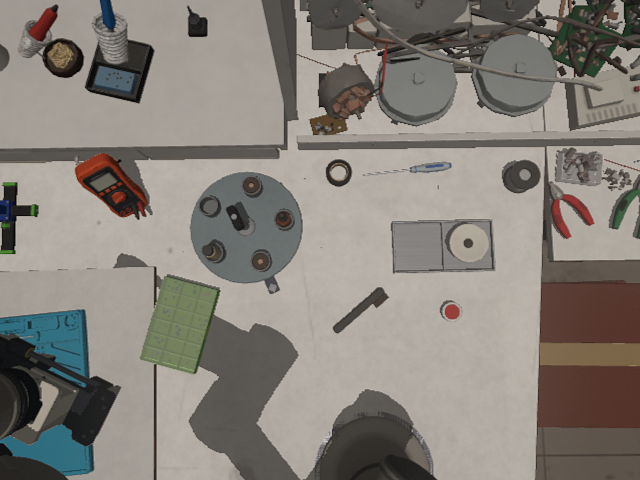

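View pics/side0.png

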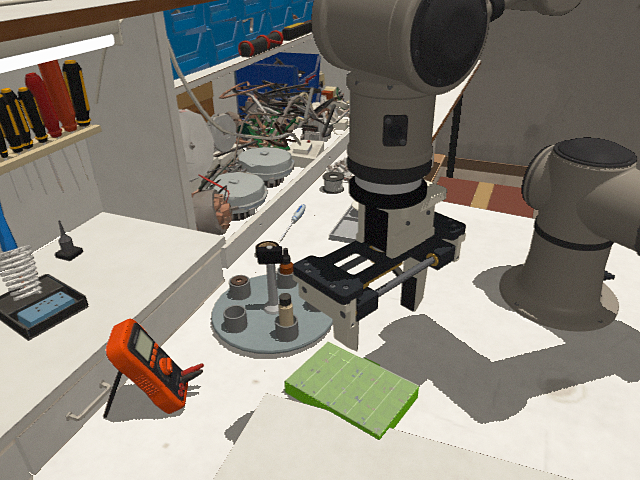

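The top view shows the carousel near (246,227) with the stud at (272,286). The vial is probably at (213,251), and the tray's empty half is near (417,246). In the side view the vial (beige, black cap) is at (286,310). Next I'll zoom in on the top view.

```bash
sed -i "s/np.array(c\['rotation'\])@d/Rotation.from_euler('xyz',c['rotation']).as_matrix()@d/; 1i from scipy.spatial.transform import Rotation" h.py
python3 - <<'E'
from h import *
im=cv2.imread('pics/top0.png')
a=cv2.resize(im[165:300,180:310],None,fx=4.4,fy=4.4,interpolation=cv2.INTER_CUBIC)
cv2.imwrite('pics/z1.png',a)
s,c=shot('top')
# plate ellipse
hsv=cv2.cvtColor(im,cv2.COLOR_BGR2HSV); print(hsv[270,240],hsv[200,270],hsv[330,300])
p=lambda u,v,z:np.round(at(c,u,v,z),4)
print('plate',p(246,227,.019),'stud',p(272,286,.012))
for n,u,v in(('vialtop',213,247),):print(n,p(u,v,.1))
print('bar',p(237,216,.148))
for u,v in((392,221),(391,271),(495,220),(494,272),(442.5,221),(442.5,272)):print('tray',p(u,v,.014))
print('spk',p(469,243,.03))
E
```

```text
[ 78  11 111] [ 85  15 103] [ 18  22 176]
plate [0.484  0.2473 0.019 ] stud [0.3645 0.1955 0.012 ]
vialtop [0.4364 0.2952 0.1   ]
bar [0.486  0.2425 0.148 ]
tray [ 0.493 -0.049  0.014]
tray [ 0.3915 -0.0441  0.014 ]
tray [ 0.4921 -0.2574  0.014 ]
tray [ 0.387 -0.25   0.014]
tray [ 0.4915 -0.1513  0.014 ]
tray [ 0.3883 -0.1472  0.014 ]
spk [ 0.4444 -0.1979  0.03  ]
```

View pics/z1.png

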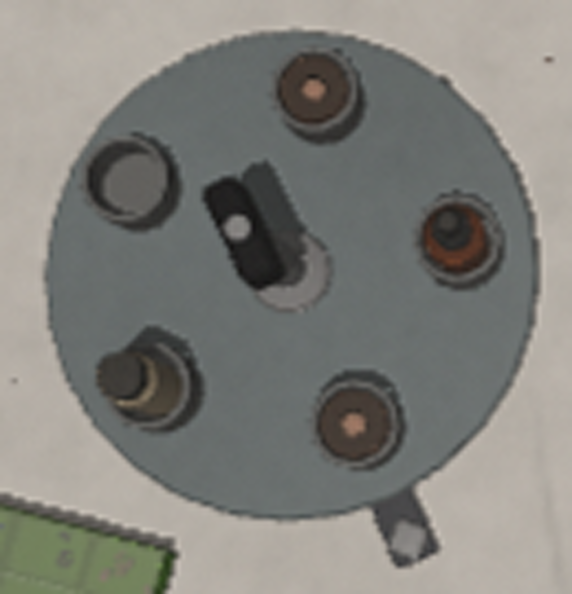

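The zoom shows the vial's cap at crop (124,375), i.e. full image (208,250). The bar centre is at (236,218), the plate centre at (246.4,227.5) and the stud at (272.5,287.7).

```bash
python3 - <<'E'
from h import *
s,c=shot('top')
z=lambda x,y,h:at(c,180+x/4.4,165+y/4.4,h)
pl=z(292,275,.019);bar=z(246,233,.148);st=z(407,540,.012);v=z(124,375,.1)
e1=z(222,188,.148);e2=z(264,283,.148)
cups=[z(132,183,.051),z(318,92,.045),z(460,240,.051),z(357,422,.045)]
ang=lambda a:np.degrees(np.arctan2(a[1],a[0])).round(1)
print(pl,bar,st,v)
print('stud',ang(st-pl),np.linalg.norm((st-pl)[:2]),'vial',ang(v-pl),np.linalg.norm((v-pl)[:2]))
for q in cups:print(ang(q-pl),np.linalg.norm((q-pl)[:2]),q)
print('bar',ang(e1-e2),np.linalg.norm((e1-e2)[:2]))
T=Rotation.from_euler('xyz',s['tool_rot']).as_matrix();print(T.round(3))
E
```

```text
[0.48301507 0.24655337 0.019     ] [0.48257168 0.24437169 0.148     ] [0.36100662 0.19454213 0.012     ] [0.43056112 0.30409792 0.1       ]
stud -156.9 0.13263193760185601 vial 132.4 0.07786393051595493
60.3 0.07690158697633198 [0.52116328 0.31332589 0.051     ]
-11.1 0.0812571710437349 [0.56275407 0.23091942 0.045     ]
-82.6 0.08069712556931696 [0.4933431  0.16651989 0.051     ]
-154.5 0.07740625949891759 [0.41316011 0.21320651 0.045     ]
bar 23.8 0.04219582330507812
[[-0.901  0.433 -0.001]
 [ 0.433  0.901 -0.001]
 [ 0.    -0.001 -1.   ]]
```

{"op": "step_arm", "data": {
  "motion": [
    [[-0.5,-0.15,0],0.18],
    [[-1.1,-0.31,0],0.36],
    [[-1.7,-0.49,0],0.54],
    [[-2.3,-0.66,0],0.72],
    [[-2.9,-0.83,0],0.9],
    [[-3.5,-1.0,0],1.08],
    [[-4.1,-1.17,0],1.26],
    [[-4.7,-1.34,0],1.44],
    [[-5.2,-1.49,0],1.62],
    [[-5.49,-1.57,0],1.8]
  ],
  "hand": 0
}}

```text
time: 1.45
tool_pos: [0.4844, 0.2445, 0.2434]
tool_rot: [-3.141, 0.0, 0.886]
contact_force: [0.3, 0.9, 0.4]
opening: 0.0918
grip_force: 0.0
```

{"op": "step_arm", "data": {
  "motion": [
    [[0,0,0],0.16],
    [[0,0,0],0.32],
    [[0,0,0],0.48],
    [[0,0,0],0.48],
    [[0,0,0],0.48]
  ]
}}

```text
time: 2.08
tool_pos: [0.4834, 0.2457, 0.2437]
tool_rot: [-3.142, 0.0, 0.417]
contact_force: [0.3, -0.1, -0.5]
opening: 0.0916
grip_force: 0.0
```

```bash
cat >> h.py <<'E'
def wcam(s,c):
    R=Rotation.from_euler('xyz',s['tool_rot']).as_matrix(); T=np.array(c['T_tool_cam'])
    c['xyz']=np.array(s['tool_pos'])+R@T[:3,3]; c['rotation']=Rotation.from_matrix(R@T[:3,:3]).as_euler('xyz'); return c
def tool(s,dw):
    R=Rotation.from_euler('xyz',s['tool_rot']).as_matrix(); return (R.T@np.array(dw)/.06).round(3)
E
python3 - <<'E'
from h import *
s,c=shot('wrist','w1.png'); wcam(s,c)
print(s['tool_pos'],np.degrees(s['tool_rot']),s['qpos'],s['contact_force'],s['time'],c['xyz'],c['rotation'])
E
```

```text
[0.48340159 0.24572382 0.24365553] [-1.79995706e+02  4.90294463e-03  2.38870136e+01] [3.28886214e-01 3.73799653e-01 1.47647100e+00 6.98466642e-05
 1.29141383e+00 1.48275625e+00] [ 0.31053217 -0.06782064 -0.54712503] 2.075 [0.55602078 0.27682772 0.3851959 ] [-2.99002910e-01 -5.47807622e-04 -1.15411915e+00]
```

View pics/w1.png

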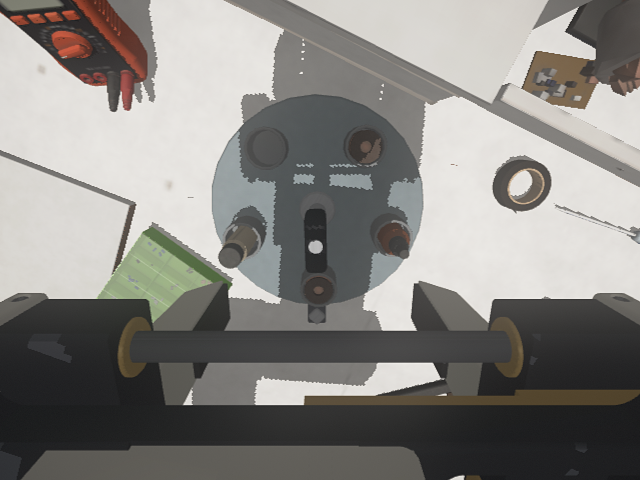

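The wrist view shows the bar lined up along the image columns, centred near (316,240), with the vial's cap at (231,257) and the stud at (317,315).

```bash
python3 - <<'E'
from h import *
s,c=shot('wrist'); wcam(s,c)
p=lambda u,v,z:at(c,u,v,z).round(4)
print('bar',p(316,209,.148),p(315.5,271,.148),'dot',p(316,247,.148),'plate',p(318,199.5,.019),'stud',p(317,315,.012),'cap',p(231,257,.1))
E
```

```text
bar [0.5095 0.2593 0.148 ] [0.4671 0.241  0.148 ] dot [0.4841 0.2481 0.148 ] plate [0.4945 0.2519 0.019 ] stud [0.3647 0.1961 0.012 ] cap [0.4313 0.3063 0.1   ]
```

{"op": "step_arm", "data": {
  "motion": [
    [[0.02,0,0.4],0],
    [[0.02,0,0.9],0],
    [[0.02,0,1.4],0],
    [[0.02,0,1.74],0],
    [[0.02,0,1.74],0]
  ]
}}

```text
time: 2.8
tool_pos: [0.4836, 0.2459, 0.138]
tool_rot: [-3.141, 0.003, 0.415]
contact_force: [0.2, 0.5, 0.2]
opening: 0.0919
grip_force: 0.0
```

{"op": "step_arm", "data": {
  "motion": [
    [[0,0,0],0],
    [[0,0,0],0],
    [[0,0,0],0],
    [[0,0,0],0],
    [[0,0,0],0],
    [[0,0,0],0],
    [[0,0,0],0],
    [[0,0,0],0]
  ],
  "hand": 255,
  "squeeze": 15
}}

```text
time: 3.8
tool_pos: [0.4833, 0.249, 0.1393]
tool_rot: [-3.135, -0.0, 0.413]
contact_force: [-9.0, 25.8, -0.6]
opening: 0.0166
grip_force: 13.2
```

{"op": "step_arm", "data": {
  "motion": [
    [[0,-0.03,0],0],
    [[0,-0.05,0],0],
    [[0,-0.05,0],0],
    [[0,-0.05,0],0]
  ]
}}

```text
time: 4.3
tool_pos: [0.4832, 0.2495, 0.1393]
tool_rot: [-3.14, -0.0, 0.414]
contact_force: [-0.7, 5.0, -0.9]
opening: 0.0155
grip_force: 15.0
```

{"op": "step_arm", "data": {
  "motion": [
    [[0,-0.01,0],-0.05],
    [[0,-0.01,0],-0.15],
    [[0,-0.01,0],-0.27],
    [[0,-0.01,0],-0.39],
    [[0,-0.01,0],-0.51],
    [[0,-0.01,0],-0.63],
    [[0,-0.01,0],-0.75],
    [[0,-0.01,0],-0.87],
    [[0,-0.01,0],-0.99],
    [[0,-0.01,0],-1.09]
  ]
}}

```text
time: 5.55
tool_pos: [0.485, 0.2483, 0.1393]
tool_rot: [3.138, 0.001, 1.507]
contact_force: [6.3, -1.6, -4.5]
opening: 0.0161
grip_force: 15.0
```

{"op": "step_arm", "data": {
  "motion": [
    [[0,0,0],-0.07],
    [[0,0,0],-0.12],
    [[0,0,0],-0.14],
    [[0,0,0],-0.14],
    [[0,0,0],-0.14]
  ]
}}

```text
time: 6.18
tool_pos: [0.4853, 0.2483, 0.1393]
tool_rot: [3.138, 0.002, 1.643]
contact_force: [8.1, -2.0, -5.0]
opening: 0.016
grip_force: 15.0
```

```bash
python3 - <<'E'
from h import *
s,c=shot('wrist','w2.png'); wcam(s,c)
s,c=shot('top')
cv2.imwrite('pics/z2.png',cv2.resize(c['pixels'][165:300,180:310,::-1],None,fx=4.4,fy=4.4,interpolation=cv2.INTER_CUBIC))
print(s['time'],np.degrees(s['tool_rot']))
E
```

```text
6.225 [1.79781699e+02 8.79793488e-02 9.41493343e+01]
```

View pics/w2.png

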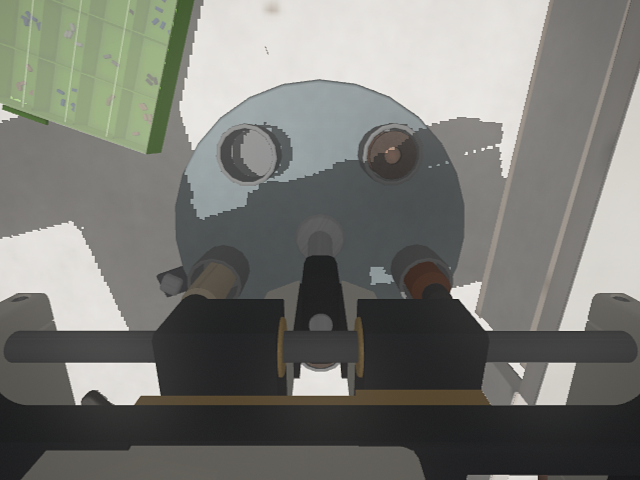

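Partial view only: empty cup at (248,153), spool at (392,153), stud at (172,283), with the vial cup next to the stud. I'll release, rise and measure from there.

{"op": "step_arm", "data": {
  "motion": [
    [[0,0,0],0],
    [[0,0,0],0],
    [[0,0,0],0],
    [[0,0,0],0],
    [[0,0,0],0],
    [[0,0,0],0]
  ],
  "hand": 0
}}

```text
time: 7.02
tool_pos: [0.4831, 0.2496, 0.1393]
tool_rot: [3.142, -0.0, 1.644]
contact_force: [0.4, -0.4, 0.1]
opening: 0.0712
grip_force: 0.0
```

{"op": "step_arm", "data": {
  "motion": [
    [[0,0,-0.4],0],
    [[0,0,-0.9],0],
    [[0,0,-1.4],0],
    [[0,0,-1.9],0],
    [[0,0,-2.1],0],
    [[0,0,-2.1],0],
    [[0,0,-2.1],0]
  ]
}}

```text
time: 7.9
tool_pos: [0.4826, 0.2493, 0.2639]
tool_rot: [-3.139, 0.001, 1.644]
contact_force: [-0.3, 0.1, 0.3]
opening: 0.0921
grip_force: 0.0
```

```bash
python3 - <<'E'
from h import *
s,c=shot('wrist','w3.png'); wcam(s,c)
print(s['time'],s['tool_pos'],np.degrees(s['tool_rot']))
E
```

```text
7.9 [0.48256187 0.24931379 0.2639346 ] [-1.79869080e+02  3.08081130e-02  9.41810184e+01]
```

View pics/w3.png

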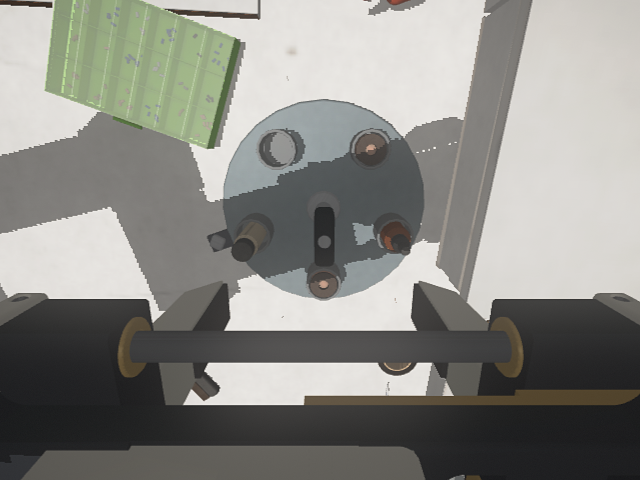

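The scene is clear: stud at (219,240), vial cap at (242,249), empty cup at (278,148), far spool at (370,148), near spool at (323,285). I'll fit the axis, phase and stud direction.

```bash
python3 - <<'E'
from h import *
from scipy.optimize import least_squares
s,c=shot('wrist'); wcam(s,c)
im=cv2.imread('pics/w3.png')
cv2.imwrite('pics/z3.png',cv2.resize(im[90:310,200:440],None,fx=2.7,fy=2.7,interpolation=cv2.INTER_CUBIC))
p=lambda u,v,z:at(c,u,v,z)
W=dict(vial=(p(242.5,249.5,.1),0),emp=(p(278,148,.051),-1),sp1=(p(370,148,.046),-2),sp2=(p(323,285,.046),1))
f=lambda q:np.concatenate([(w[:2]-q[:2]-.08*np.array([np.cos(q[2]+k*1.256637),np.sin(q[2]+k*1.256637)])) for w,k in W.values()])
r=least_squares(f,[.484,.249,3.54]);q=r.x
st=p(219,240,.012);d=st[:2]-q[:2]
# plate edge
e=np.array([p(u,v,.019)[:2] for u,v in((223.5,200),(424,200),(323.5,99.5),(323.5,299))])
print(q[:2],np.degrees(q[2]),(f(q)*1e3).round(1),'stud',st,np.degrees(np.arctan2(*d[::-1]))%360,np.linalg.norm(d))
print('plate',e,e[:2].mean(0),e[2:].mean(0)); print({k:w[0].round(4) for k,w in W.items()})
E
```

```text
[0.48544896 0.24902748] 201.7209428894447 [ 0.5  1.   1.   0.9 -1.8  1.3  0.2 -3.2] stud [0.36501046 0.19937354 0.012     ] 202.4051956408629 0.13027257620620067
plate [[0.37265131 0.2491403 ]
 [0.59691609 0.26562891]
 [0.47669499 0.36184328]
 [0.49386865 0.13525777]] [0.4847837  0.25738461] [0.48528182 0.24855052]
{'vial': array([0.4117, 0.2204, 0.1   ]), 'emp': array([0.4354, 0.3115, 0.051 ]), 'sp1': array([0.5264, 0.3179, 0.046 ]), 'sp2': array([0.4908, 0.166 , 0.046 ])}
```

View pics/z3.png

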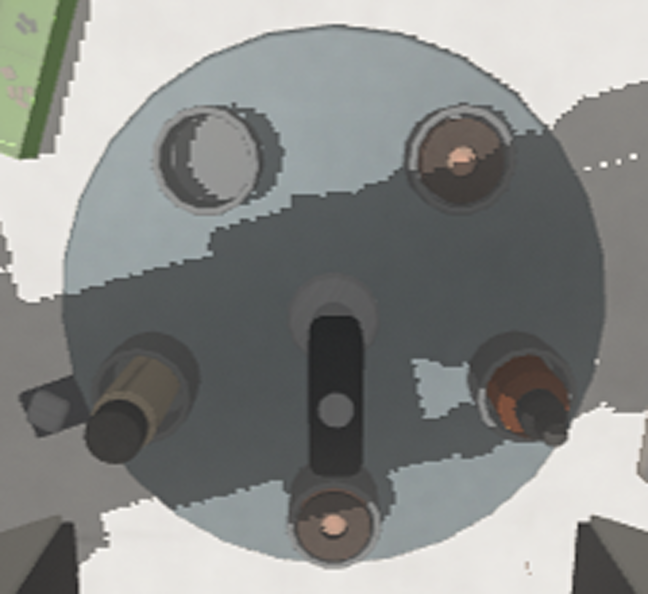

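```bash
python3 - <<'E'
from h import *
from scipy.optimize import least_squares
s,c=shot('wrist'); wcam(s,c)
p=lambda x,y,z:at(c,200+x/2.7,90+y/2.7,z)
for sz in(.046,.051):
  W=dict(vial=(p(116,432,.1),0),emp=(p(209,160,.051),-1),sp1=(p(460,157,sz),-2),sp2=(p(335,523,sz),1))
  f=lambda q:np.concatenate([(w[:2]-q[:2]-.08*np.array([np.cos(q[2]+k*1.256637),np.sin(q[2]+k*1.256637)])) for w,k in W.values()])
  q=least_squares(f,[.484,.249,3.54]).x
  for h in(.012,.018):
    st=p(47,411,h);d=st[:2]-q[:2]
    print(q[:2],np.degrees(q[2]),(f(q)*1e3).round(1),'stud',st.round(4),np.degrees(np.arctan2(*d[::-1]))%360,np.linalg.norm(d))
e=[p(64,290,.019),p(605,290,.019),p(335,25,.019),p(335,563,.019)];print(np.round(e,4))
h=p(334,295,.019);print('post base', p(334,303,.019))
E
```

```text
[0.48595188 0.24916194] 202.22446640428174 [ 0.3  1.1  0.6  0.  -1.1  0.7  0.2 -1.8] stud [0.3632 0.1965 0.012 ] 203.23251266544167 0.1335921557105003
[0.48595188 0.24916194] 202.22446640428174 [ 0.3  1.1  0.6  0.  -1.1  0.7  0.2 -1.8] stud [0.3649 0.1985 0.018 ] 202.72882361573716 0.1312131865539838
[0.48574426 0.24982675] 202.4433822970292 [ 0.4  0.7  1.1 -0.5 -1.4 -0.  -0.1 -0.2] stud [0.3632 0.1965 0.012 ] 203.52948194179393 0.13366540471343524
[0.48574426 0.24982675] 202.4433822970292 [ 0.4  0.7  1.1 -0.5 -1.4 -0.  -0.1 -0.2] stud [0.3649 0.1985 0.018 ] 203.03145057440486 0.13128037826762753
[[0.373  0.2521 0.019 ]
 [0.5967 0.2685 0.019 ]
 [0.4774 0.3622 0.019 ]
 [0.4947 0.1359 0.019 ]]
post base [0.48516631 0.25487958 0.019     ]
```

{"op": "step_arm", "data": {
  "motion": [
    [[-0.07,-0.2,0],0.16],
    [[-0.14,-0.4,0],0.32],
    [[-0.21,-0.6,0],0.48],
    [[-0.28,-0.8,0],0.64],
    [[-0.34,-1.0,0],0.8],
    [[-0.41,-1.21,0],0.96],
    [[-0.41,-1.21,0],1.12],
    [[-0.41,-1.21,0],1.25],
    [[-0.41,-1.21,0.3],1.25],
    [[-0.41,-1.21,0.3],1.25]
  ],
  "hand": 100
}}

```text
time: 9.3
tool_pos: [0.4116, 0.2194, 0.246]
tool_rot: [-3.141, 0.003, 0.394]
contact_force: [-0.2, -0.4, -0.4]
opening: 0.0557
grip_force: 0.0
```

```bash
python3 - <<'E'
from h import *
s,c=shot('wrist','w4.png'); wcam(s,c)
print(s['time'],s['tool_pos'],np.degrees(s['tool_rot']),s['opening'])
# where the vial's cap is expected in this image
R=Rotation.from_euler('xyz',c['rotation']).as_matrix();K=np.array(c['intrinsics'])
for q in((.412,.2195,.1),(.412,.2195,.051)):
    d=R.T@(np.array(q)-c['xyz']);m=K@[d[0],-d[1],-d[2]];print(m[:2]/m[2])
E
```

```text
9.3 [0.41163663 0.21936549 0.24601538] [-179.98471446    0.19332403   22.56997644] 0.055715811998225076
[318.85274563 229.70610597]
[319.00538022 216.5734034 ]
```

View pics/w4.png

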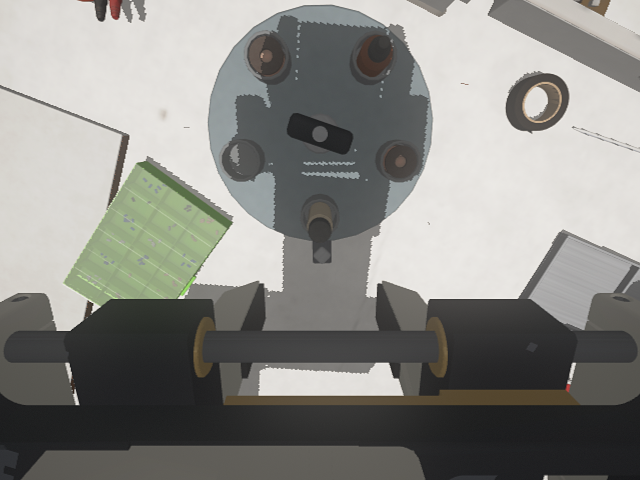

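Cap at (320,231) matches the projected (319,230), and axis, vial and stud are in line (columns 320–321). I'll go down and grip.

{"op": "step_arm", "data": {
  "motion": [
    [[0,0,0.5],0],
    [[0,0,1.1],0],
    [[0,0,1.7],0],
    [[0,0,2.2],0],
    [[0,0,2.5],0],
    [[0,0,2.7],0],
    [[0,0,2.82],0],
    [[0,0,2.82],0],
    [[0,0,2.82],0]
  ]
}}

```text
time: 10.48
tool_pos: [0.4129, 0.2198, 0.0787]
tool_rot: [3.142, -0.001, 0.394]
contact_force: [0.1, -0.1, -0.2]
opening: 0.056
grip_force: 0.0
```

{"op": "step_arm", "data": {
  "motion": [
    [[0,0,0],0],
    [[0,0,0],0],
    [[0,0,0],0],
    [[0,0,0],0],
    [[0,0,0],0],
    [[0,0,0],0]
  ],
  "hand": 255,
  "squeeze": 8
}}

```text
time: 11.22
tool_pos: [0.4125, 0.2197, 0.0781]
tool_rot: [-3.142, -0.0, 0.394]
contact_force: [-0.5, 0.3, 0.2]
opening: 0.0231
grip_force: 8.0
```

{"op": "step_arm", "data": {
  "motion": [
    [[0,0,-0.15],0],
    [[0,0,-0.4],0],
    [[0,0,-0.8],0],
    [[0,0,-1.2],0],
    [[0,0,-1.6],0],
    [[0,0,-1.9],0],
    [[0,0,-2.0],0],
    [[0,0,-2.0],0]
  ]
}}

```text
time: 12.22
tool_pos: [0.4124, 0.2197, 0.1983]
tool_rot: [-3.142, -0.001, 0.394]
contact_force: [-0.0, -0.0, 0.2]
opening: 0.0228
grip_force: 8.0
```

{"op": "step_arm", "data": {
  "motion": [
    [[-0.1,0.3,0],0],
    [[-0.26,0.85,0],0],
    [[-0.45,1.45,0],0],
    [[-0.67,2.15,0],0],
    [[-0.9,2.85,0],0],
    [[-1.1,3.55,0],0],
    [[-1.3,4.2,0],0],
    [[-1.45,4.7,0],0],
    [[-1.55,5.0,0],0],
    [[-1.59,5.09,0],0]
  ]
}}

```text
time: 13.48
tool_pos: [0.4412, -0.0997, 0.1972]
tool_rot: [-3.14, 0.001, 0.392]
contact_force: [-0.1, 0.1, -0.6]
opening: 0.0234
grip_force: 8.0
```

```bash
python3 - <<'E'
from h import *
s,c=shot('wrist','w5.png'); wcam(s,c)
print(s['time'],s['tool_pos'],np.degrees(s['tool_rot']),s['opening'],s['grip_force'])
E
```

```text
13.475 [ 0.44115285 -0.09970753  0.19723725] [-1.79924170e+02  6.66376279e-02  2.24663742e+01] 0.02336437317577807 7.984721386292222
```

View pics/w5.png

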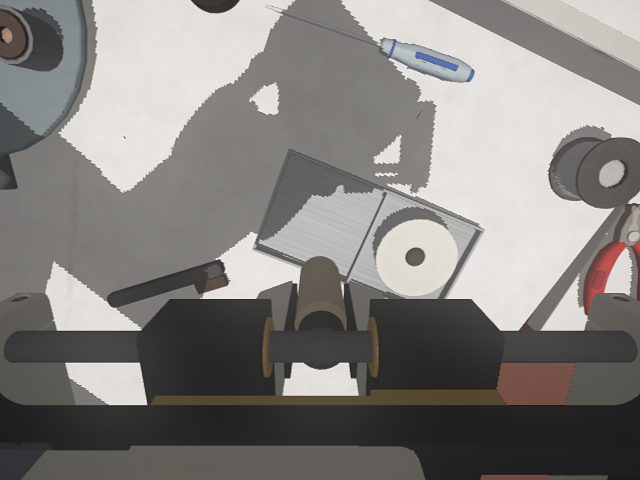

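The vial is held upright in the jaws, with its bottom at about (319,262). Tray corners are at (290,150) and (254,250), and the divider runs (386,192)–(350,281).

```bash
python3 - <<'E'
from h import *
s,c=shot('wrist'); wcam(s,c)
P=[at(c,u,v,.014)[:2] for u,v in((290,150),(254,250),(385,192),(350,281),(482,230))]
print(np.round(P,4),'centre',np.mean(P[:4],0)); print(at(c,319,275,.14))
E
```

```text
[[ 0.4914 -0.0505]
 [ 0.3887 -0.0519]
 [ 0.4899 -0.1463]
 [ 0.3946 -0.1528]
 [ 0.4925 -0.2491]] centre [ 0.44114875 -0.10037654]
[ 0.43757445 -0.10151464  0.14      ]
```

{"op": "step_arm", "data": {
  "motion": [
    [[0,0,0.3],0],
    [[0,0,0.8],0],
    [[0,0,1.3],0],
    [[0,0,1.7],0],
    [[0,0,2.0],0],
    [[0,0,2.15],0],
    [[0,0,2.22],0],
    [[0,0,2.26],0],
    [[0,0,2.28],0],
    [[0,0,2.28],0]
  ]
}}

```text
time: 14.82
tool_pos: [0.4417, -0.099, 0.0616]
tool_rot: [3.141, -0.0, 0.394]
contact_force: [-0.1, -0.2, -0.4]
opening: 0.0232
grip_force: 8.0
```

Expected contact is at TCP z 0.059, so I'll lower in small steps.

{"op": "step_arm", "data": {
  "motion": [
    [[0,0,0.01],0],
    [[0,0,0.02],0],
    [[0,0,0.03],0],
    [[0,0,0.04],0],
    [[0,0,0.04],0]
  ]
}}

```text
time: 15.45
tool_pos: [0.4417, -0.0989, 0.0591]
tool_rot: [3.141, -0.0, 0.394]
contact_force: [-0.2, 0.2, 3.3]
opening: 0.0229
grip_force: 8.0
```

Contact at 3.3 N, at the expected height. Next: release, wait and rise.

{"op": "step_arm", "data": {
  "motion": [
    [[0,0,0],0],
    [[0,0,0],0],
    [[0,0,0],0],
    [[0,0,0],0],
    [[0,0,0],0],
    [[0,0,0],0]
  ],
  "hand": 110
}}

```text
time: 16.2
tool_pos: [0.4416, -0.0989, 0.0589]
tool_rot: [-3.142, -0.0, 0.394]
contact_force: [-0.3, -0.4, 0.4]
opening: 0.0523
grip_force: 0.0
```

{"op": "step_arm", "data": {
  "motion": [
    [[0,0,-0.2],0],
    [[0,0,-0.6],0],
    [[0,0,-1.1],0],
    [[0,0,-1.7],0],
    [[0,0,-2.3],0],
    [[0,0,-2.6],0],
    [[0,0,-2.6],0],
    [[0,0,-2.6],0]
  ]
}}

```text
time: 17.2
tool_pos: [0.4411, -0.0988, 0.2144]
tool_rot: [-3.141, 0.001, 0.394]
contact_force: [0.3, -0.8, -0.2]
opening: 0.0522
grip_force: 0.0
```

```bash
python3 - <<'E'
from h import *
s,c=shot('wrist'); wcam(s,c); s2,t=shot('top')
a=cv2.resize(c['pixels'][100:340,200:520],(480,360)); b=cv2.resize(t['pixels'][160:310,180:300],(288,360))
cv2.imwrite('pics/f.png',np.hstack([a,b])[:,:,::-1])
print(s['time'],s['tool_pos'],s['opening'],s['contact_force'])
R=Rotation.from_euler('xyz',c['rotation']).as_matrix();K=np.array(c['intrinsics'])
for q in((.4417,-.099,.081),(.4417,-.099,.003)):
    d=R.T@(np.array(q)-c['xyz']);m=K@[d[0],-d[1],-d[2]];print((m[:2]/m[2]-[200,100])*1.5)
E
```

```text
17.2 [ 0.44107255 -0.09875067  0.21440932] 0.052159978936633766 [ 0.27891552 -0.80005501 -0.16638875]
[179.16056583 201.14237144]
[179.38289066 170.09596384]
```

View pics/f.png

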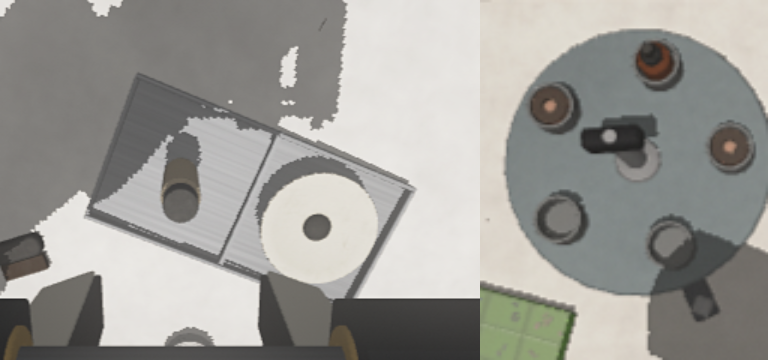

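The vial stands upright in the middle of the empty compartment: its cap is at (180,202), against an expected (179,201). The emptied pocket at (671,243) is in line with the stud at (702,303).

```bash
python3 -c "
from cell import robot
print(robot.hand_in())"
```

```text
the job is handed in; nothing more can be done
None
```

I turned the vial's pocket to the pick mark (within about 1°) and released it there. The vial now stands upright in the tray's empty compartment beside the loudspeaker, and I handed the job in at about 17 s.

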